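# Hook the leaded panel into the lantern and snap it shut

### The arm

A 6-joint arm with a two-finger parallel gripper is mounted at the origin on the work surface. World frame = base frame: x ahead of the robot, y to its left, z up, the work surface at z = 0. Lengths are in m, angles in rad, forces in N, time in s.
With the tool pointing down it reaches from about 0.425 to 0.925 m from the base axis. Payload 12.5 kg.
Tool frame: the origin (TCP) lies at the very end of the fingers, on their centre line; the grasp point (between the pads) lies 19 mm behind it (manip.grasp_offset is the z of the grasp point in the tool frame, in m); z points along the fingers, y is the line along which they close (so a half turn about z gives the same grasp; the last joint's range is limited). The gripper opens to 85 mm and grips with 20 to 120 N. Pads are 22 mm wide; open, the fingers measure 114 mm over their backs; the gripper's body (76 mm by 85 mm) begins 54 mm behind the grasp point. The pads swing forward as they close: fully open they stand 13 mm farther back than shut.
Start: joints at [-1.327, 0.491, 1.559, -0, 1.092, -0.106], TCP at [0.214, -0.587, 0.231] pointing down, gripper open.
Joint ranges: [-3.1, 3.1], [-0.84, 2.19], [0.05, 2.79], [-1.13, 4.28], [0.06, 2.93], [-2.69, 2.69]. Speed limits (rad/s): [2.22, 2.22, 2.79, 3.14, 3.14, 3.14].

### API

Orientations are given as [roll, pitch, yaw] about the fixed x, y, z axes, in that order (R = Rz(yaw) Ry(pitch) Rx(roll)).
In Python, from cell import sensors, vision, sign_off, models, manip gives the robot as it stands. The module is installed in compiled form; this text tells all that it offers.
- The arm moves only by the tool drive_tool, never from a script. Its argument "increments" is a list that holds one entry, the list of rows, each a list of 7 numbers: the shift along the tool's x, y, z in m, then the turn, a rotation vector about the tool's x, y, z in rad, then the opening, from -1 (shut) to 1 (fully open), so that 0 is half open. A call has 1 to 12 rows; each row is the pose to reach, as a shift and turn from the pose commanded when the call began, along the tool's axes at that moment; what a row does not reach only later rows make up. A row lasts 1/12 s, in which the tool goes at most 41.7 mm and 7.16 degrees, less where a joint would pass 70% of its speed; a pose out of reach is approached as far as the arm can. A call with a gripper value outside its range is refused whole. The fingers move at their own pace and stop on an object; the grip force is fixed at half the most. Time passes only in rows, so rows that repeat a pose let the fingers close. It gives the time, the measured TCP pose, the force and the opening at its end, in the units of the state.
- sensors.get_state(): the state, without advancing time (a new reading comes with each control period).
- vision.camera(name): name is "side" or "top"; returns a dict with "frame" (420x560x3 uint8, red, green, blue), "mtx" (3x3 intrinsics, pixels), "pose" (4x4, takes a point from camera to world coordinates). Camera axes: x right, y up, looking along -z (the intrinsics and any distortion apply to the point x, -y, -z); pixel columns grow to the right and rows downward; lengths in m; the calibration is good to about 2 mm. A picture is of the moment at which its call begins. There is no depth.
- sign_off(): hands the job in, once; it reports no verdict.
Trained networks look in a picture, given as the dict that the camera call returned (one of the last four; its "shot" number tells which), for a name from the list of things; names that differ only in an ending like _2 or _b are one class to them, and where a whole thing is asked for, a point or a joint stands for the part that bears it (a point fixed in the world has none). Each returns a list of dicts, best first, with "confidence" (0 to 1); they miss things now and then, are a little off and sometimes report something else, mostly with a low value. They report only what shows in the picture. A call takes as long as a camera call.
- models.recognise(picture, name): "position" ([x, y, z] in m, in world coordinates, good to about 4 mm: the middle of the surface that is visible of it).
- models.mark_of(picture, name): "position" ([x, y, z] in m, in world coordinates, good to about 4 mm: a listed point, or the origin of a listed thing).
The state is a dict: "t": time; "joint_positions": joint angles; "qd": joint speeds; "joint_efforts": joint torques, N m; "tool_pos": TCP position; "ee_rot": TCP orientation; "force": force on the tool from outside, world axes, zero at the start; "ft_torque": the same for the moment, N m; "finger_gap": finger opening in m.
Only numpy, scipy, OpenCV 4.12 (cv2) and the standard library are available. Lean on these libraries where they do the work, as an engineer would, in place of code of your own. Each camera call takes 0.05 s, during which the arm holds its last target. There are 200 camera calls.

### The job

Fit the leaded glass panel with the wooden pull into the lantern face: hook its amber end under the brass lip with the other end raised, then swing it down and press it gently home until the spring catch closes over its green end. Leave it lying flat in the frame and do not disturb the other things on the bench.

Things in the scene. Friction and masses are not known exactly. Their poses are not given: they have to be found in the camera images.
- lantern: Lantern face on its back, fixed: white plate 228 x 130 mm, top z 10, with a dark steel frame (brass lip at one end, catch at the other) on it. Origin on the bench under the middle of the panel's place; x from lip end to catch end, z up; mm in this frame below. The frame is screwed down tight through slots: each time all of it sits u = -10 to +10 mm off along x; u is not reported: see it or feel for it
- seat (a point): Plate's top, lantern (0, 0, 10) mm; axes as the lantern's. Frame inner faces: lip end x = u - 76.5, catch end x = u + 77.5, sides y = +-52.5; sides and catch end 18 high. Lip: full width, x u - 84.5 to u - 62.5, z 24 to 29, closed at its sides, so 14 mm of room under it, 14 deep. The panel is too long to go in flat: amber edge in first, green end 10 to 19 degrees up (15 is good)
- catch (a joint): Brass spring catch, 34 mm wide, mid catch end. Travel in m along +x: 0 sprung out (rest), 0.008 fully back. Nose reaches in to x = u + 71, underside z 19 (seated panel top: 18); above, its face slopes back to x = u + 78 at z 35. A panel end pressed down pushes it 3 to 6 mm back, then it springs out over the panel. Spring 1.2 N plus 0.3 N/mm; takes about 5 to 15 N down at the pull
- pull (a point): Grasp point on the dark wooden pull of the loose leaded panel (flat, 150 x 100 x 8 mm, 0.2 to 0.45 kg). x from amber (orange) end to green end, z up. Pull: upright block 50 mm along x, 14 mm thick along y, from the panel's top (8) to 45 mm above its underside, centred 30 mm from panel centre to the green end. Point: on its centre lines, 30 mm above the panel's underside
- amber_edge (a point): Middle of the panel's end face at the amber end (75 mm from the panel's centre, half-way up its 8 mm thickness); axes as the panel's. This edge goes under the lip
- latch_edge (a point): Middle of the panel's end face at the green end (75 mm from the panel's centre, half-way up the thickness, so 14 mm above the bench when seated); axes as the panel's. This end goes down under the catch
- tile: Blue ceramic tile, 120 x 120 x 9 mm, flat on the bench; a bystander, loose; origin at the centre of its underside
- plier: Stainless grozing plier, about 170 mm long, 14 mm high, lying flat; a bystander, loose; origin at the centre of its underside
- shard_tray: Green plastic tray, 200 x 140 x 35 mm, with smoothed glass shards; a bystander, loose; origin at the centre of its underside
- container: Black plastic container with a sliding door, 160 x 100 x 77 mm; a bystander, loose; origin at the centre of its underside
- lamp_cap: Copper cone cap of the lamp, 120 mm across, 66 mm high; a bystander, loose; origin at the centre of its underside
- lamp_side: Another leaded lamp side, 120 x 200 x 9 mm, with no pull, lying flat; a bystander, loose; origin at the centre of its underside
- flux_jar: Flux jar, 60 mm across, 75 mm high; a bystander, loose; origin at the centre of its underside
- solder_spool: Spool of solder, 64 mm across, 40 mm high; a bystander, loose; origin at the centre of its underside

How it is judged:
By the outcome, as a careful person would: the job done as asked, in the order asked, and still so for the second after the job is handed in, with the robot touching nothing.
It also fails if it takes over 51 s, if anything falls off the work surface, if the arm or the gripper's body presses on something with over 40 N, if the wrist force passes 120 N, or if a joint passes its speed limit or range.

## Working session

There is one attempt and no reset: what is moved stays moved. The work goes in short steps, Python scripts to look and compute and a tool call to move; the robot and the scene stay as the last step left them, time stands still between calls to the robot, and variables do not carry over. Pictures are saved under pics/ and viewed, on a budget of 10 in all, crops included, one or two more only if the job needs it, and the job is handed in when it is done.

Besides the shell and the picture viewer there is one more tool, called after "Emit:" as name([rows], argument=value, ...), one row to a line, values as JSON. drive_tool: Moves the arm, as the interface text tells. Its arguments: {"type":"object","properties":{"increments":{"type":"array"}},"required":["increments"]}

```bash
mkdir -p pics; cat > h.py <<'E'
import numpy as np, cv2
from scipy.spatial.transform import Rotation as R
from cell import sensors, vision, sign_off, models, manip
def save(p,n): cv2.imwrite(f'pics/{n}.png',p['frame'][:,:,::-1])
def proj(p,X):
    X=np.atleast_2d(X); T=np.linalg.inv(p['pose']); c=X@T[:3,:3].T+T[:3,3]
    c=c*[1,-1,-1]; q=c@np.array(p['mtx']).T; return q[:,:2]/q[:,2:]
def ray(p,uv,z):
    d=np.linalg.inv(p['mtx'])@np.array([uv[0],uv[1],1.]); d=p['pose'][:3,:3]@(d*[1,-1,-1]); o=p['pose'][:3,3]
    return o+d*(z-o[2])/d[2]
E
python3 - <<'E'
from h import *
np.set_printoptions(precision=4,suppress=True)
for c in ['top','side']:
    p=vision.camera(c); save(p,c+'0'); print(c,{k:v for k,v in p.items() if k not in('frame',)})
    for n in ['seat','lantern','catch','pull','amber_edge','latch_edge']:
        for f in (models.mark_of,models.recognise):
            try: print(n,f.__name__,[(np.round(d['position'],4).tolist(),round(d['confidence'],2)) for d in f(p,n)][:2])
            except Exception as e: print(n,f.__name__,e)
s=sensors.get_state(); print(s, [a for a in dir(manip) if a[0]!='_'], manip.grasp_offset)
E
```

```text
top {'mtx': array([[395.7677,   0.    , 279.3787],
       [  0.    , 395.7677, 209.7565],
       [  0.    ,   0.    ,   1.    ]]), 'pose': array([[ 0.0071,  0.9977, -0.0669,  0.4656],
       [-0.9999,  0.0081,  0.0153,  0.0054],
       [ 0.0158,  0.0667,  0.9976,  1.2082],
       [ 0.    ,  0.    ,  0.    ,  1.    ]]), 'shot': 1}
seat call [([0.5341, -0.1557, 0.0125], 0.78), ([0.758, 0.2424, -0.0037], 0.75)]
seat call [([0.5401, -0.1568, 0.0124], 0.56)]
lantern call [([0.5321, -0.1542, 0.0023], 0.87)]
lantern call [([0.5424, -0.1576, 0.0111], 0.84), ([0.3815, 0.3835, 0.0394], 0.69)]
catch call it knows: amber_edge, container, flux_jar, lamp_cap, lamp_side, lantern, latch_edge, plier, pull, seat, shard_tray, solder_spool, tile
catch call [([0.6153, -0.1513, 0.032], 0.6)]
pull call [([0.5685, 0.1875, 0.0306], 0.59)]
pull call [([0.5448, 0.1691, 0.0085], 0.72)]
amber_edge call [([0.6025, 0.2117, 0.0031], 0.68), ([0.4796, 0.1321, 0.0028], 0.66)]
amber_edge call []
latch_edge call [([0.6059, 0.21, 0.0034], 0.81)]
latch_edge call [([0.5454, 0.1712, 0.0038], 0.98)]
side {'mtx': array([[403.
[... 957 characters left out ...]
041], 0.75)]
amber_edge call [([0.5453, 0.1852, 0.0074], 0.78)]
latch_edge call [([0.6106, 0.2093, 0.0013], 0.85), ([0.4848, 0.1344, 0.0016], 0.29)]
latch_edge call [([0.5458, 0.1853, 0.0086], 0.69)]
{'t': 1.2, 'joint_positions': array([-1.3266,  0.4909,  1.5589,  0.    ,  1.0917, -0.1056]), 'qd': array([ 0.0016,  0.0002, -0.0006,  0.0016,  0.0004,  0.0009]), 'joint_efforts': array([  0.0024, -61.8278, -26.1839,  -0.0001,   0.0005,  -0.    ]), 'tool_pos': array([ 0.2142, -0.5872,  0.2313]), 'ee_rot': array([3.1415, 0.    , 0.3498]), 'force': array([0.6941, 0.4702, 0.3773]), 'ft_torque': array([ 0.0136, -0.0112, -0.0044]), 'finger_gap': 0.08534089892301072} ['IKError', 'grasp_offset'] -0.0187
```

View pics/top0.png

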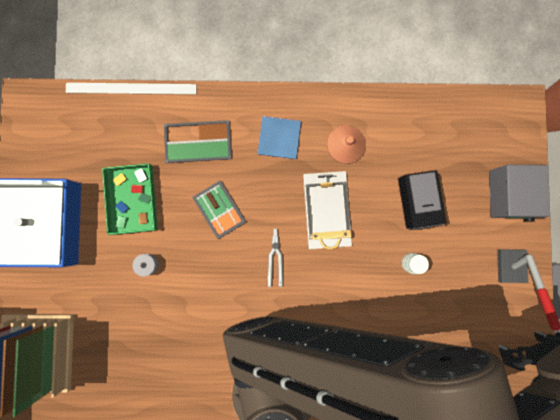

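View pics/side0.png

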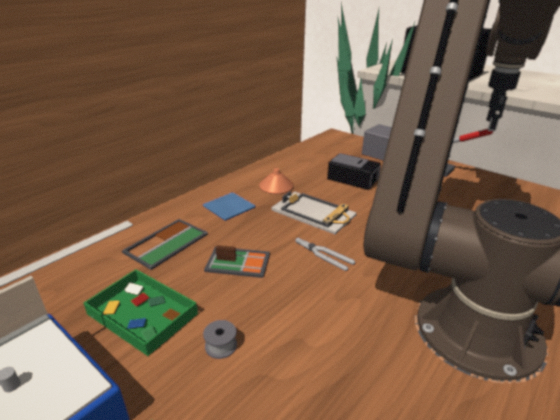

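```bash
python3 - <<'E'
from h import *
f=cv2.imread('pics/top0.png')
a=cv2.resize(f[175:245,185:252],None,fx=6,fy=6,interpolation=cv2.INTER_CUBIC)
b=cv2.resize(f[165:255,295:361],None,fx=6,fy=6,interpolation=cv2.INTER_CUBIC)
o=np.zeros((540,800,3),np.uint8); o[:a.shape[0],:a.shape[1]]=a; o[:540,404:404+b.shape[1]]=b
cv2.imwrite('pics/crop0.png',o)
E
```

```text
(no output)
```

View pics/crop0.png

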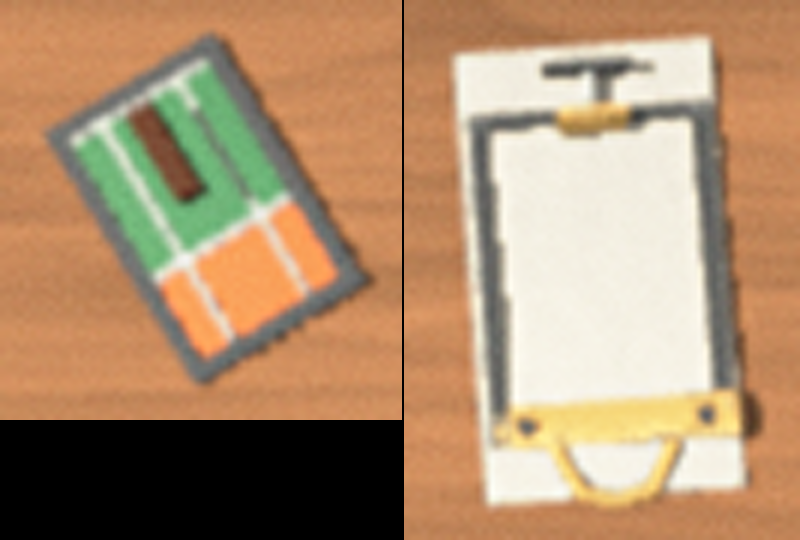

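```bash
python3 - <<'E'
from h import *
np.set_printoptions(precision=4,suppress=True)
p=vision.camera('top')
A=lambda q,z:ray(p,(185+(q[0]+.5)/6-.5,175+(q[1]+.5)/6-.5),z)
B=lambda q,z:ray(p,(295+(q[0]-404+.5)/6-.5,165+(q[1]+.5)/6-.5),z)
gl,gr,ar,al=[A(q,.008) for q in [(48,135),(213,33),(372,278),(202,383)]]
c=(gl+gr+ar+al)/4; d=(gl+gr-ar-al)/2
print('panel c',c,'len',np.linalg.norm(d),'wid',np.linalg.norm((gl+al-gr-ar)/2),'yaw',np.arctan2(d[1],d[0]))
w=(gl+al-gr-ar)/2; print('yaw from width',np.arctan2(-w[0],w[1]))
d/=np.linalg.norm(d); print('pull',c+.03*d)
for q in [(140,102),(193,195)]: print('pull top ends',A(q,.045))
cl,cr,lr,ll=[B(q,.010) for q in [(454,55),(711,38),(747,487),(488,505)]]
c=(cl+cr+lr+ll)/4; d=(cl+cr-lr-ll)/2; w=(cl+ll-cr-lr)/2
yaw=np.arctan2(d[1],d[0])
print('lantern c',c,np.linalg.norm(d),np.linalg.norm(w),yaw,np.arctan2(-w[0],w[1]))
d/=np.linalg.norm(d)
n=np.array([-d[1],d[0],0])
for nm,q,z in [('lipfrontL',(505,407),.029),('lipfrontR',(738,392),.029),('lipbackL',(510,447),.029),('lipbackR',(742,433),.029),('catchinnerL',(495,131),.028),('catchinnerR',(692,121),.028),('nose',(594,133),.021),('catchouter L',(470,119),.028),('catchouter R',(712,103),.028)]:
    X=B(q,z)-c; print(nm,1000*X@d,1000*X@n)
E
```

```text
panel c [0.5467 0.1691 0.008 ] len 0.14834474857271862 wid 0.09902161999046094 yaw 0.5782159928385081
yaw from width 0.5662105262013595
pull [0.5718 0.1855 0.008 ]
pull top ends [0.5955 0.1986 0.045 ]
pull top ends [0.5499 0.1718 0.045 ]
lantern c [ 0.5477 -0.1585  0.01  ] 0.22883559863537598 0.1313904869374227 0.07674369128180278 0.07583632940199057
lipfrontL -65.90764989030086 55.16067770410915
lipfrontR -66.53901305800186 -61.190470413822425
lipbackL -85.83108777978728 54.168815441442185
lipbackR -86.96045738984081 -61.519574470533314
catchinnerL 72.0476950517931 49.71760762267643
catchinnerR 70.39115049641303 -49.37423366343376
nose 68.49622571582836 -0.7708018403512006
catchouter L 78.92609310944461 61.7751447811761
catchouter R 78.7753725777004 -60.14555495044503
```

```bash
cat >> h.py <<'E'
def row(pos,rpy,s=None):
    s=s or sensors.get_state(); R0=R.from_euler('xyz',s['ee_rot']); R1=R.from_euler('xyz',rpy)
    print('rel',np.round(R0.inv().apply(np.array(pos)-s['tool_pos']),4).tolist(),np.round((R0.inv()*R1).as_rotvec(),4).tolist())
E
python3 - <<'E'
from h import *
row((.50,-.30,.231),(np.pi,0,.45)); row((.5725,.185,.12),(np.pi,0,.573))
E
```

```text
rel [0.3669, -0.1718, 0.0003] [0.0001, 0.0, -0.1002]
rel [0.6012, -0.6026, 0.1113] [0.0001, 0.0, -0.2232]
```

Emit:
drive_tool([
  [[0.367,-0.172,0,0,0,-0.1,0.2],[0.367,-0.172,0,0,0,-0.1,0.2],[0.367,-0.172,0,0,0,-0.1,0.2],[0.367,-0.172,0,0,0,-0.1,0.2],[0.367,-0.172,0,0,0,-0.1,0.2],[0.367,-0.172,0,0,0,-0.1,0.2],[0.367,-0.172,0,0,0,-0.1,0.2],[0.367,-0.172,0,0,0,-0.1,0.2],[0.367,-0.172,0,0,0,-0.1,0.2],[0.601,-0.603,0.05,0,0,-0.223,0.2],[0.601,-0.603,0.05,0,0,-0.223,0.2],[0.601,-0.603,0.05,0,0,-0.223,0.2]],
])

```text
t: 2.25
tool_pos: [0.5015, -0.197, 0.219]
ee_rot: [3.141, -0.0, 0.574]
force: [0.9, -1.1, 0.4]
finger_gap: 0.0514
```

```bash
python3 - <<'E'
from h import *
s=sensors.get_state(); print(s['tool_pos'],s['ee_rot'],s['qd'])
row((.5725,.185,.10),(np.pi,0,.573))
E
```

```text
[ 0.50150114 -0.19699187  0.2189928 ] [ 3.14143201e+00 -4.16498896e-05  5.73624488e-01] [ 0.86769178 -0.10190831  0.32046518  0.00369123 -0.22173668  0.88755924]
rel [0.2669, -0.2823, 0.119] [0.0002, -0.0, 0.0006]
```

Emit:
drive_tool([
  [[0.267,-0.282,0.1,0,0,0,0.0],[0.267,-0.282,0.1,0,0,0,0.0],[0.267,-0.282,0.1,0,0,0,0.0],[0.267,-0.282,0.1,0,0,0,0.0],[0.267,-0.282,0.1,0,0,0,0.0],[0.267,-0.282,0.1,0,0,0,0.0],[0.267,-0.282,0.1,0,0,0,0.0],[0.267,-0.282,0.1,0,0,0,0.0],[0.267,-0.282,0.1,0,0,0,0.0],[0.267,-0.282,0.1,0,0,0,0.0],[0.267,-0.282,0.1,0,0,0,0.0],[0.267,-0.282,0.1,0,0,0,0.0]],
])

```text
t: 3.25
tool_pos: [0.5725, 0.1839, 0.1186]
ee_rot: [-3.141, 0.001, 0.575]
force: [-0.0, 0.1, -0.8]
finger_gap: 0.0427
```

Emit:
drive_tool([
  [[0,0,0,0,0,0,0.0],[0,0,0,0,0,0,0.0]],
])

```text
t: 3.42
tool_pos: [0.5729, 0.1817, 0.1196]
ee_rot: [3.141, -0.0, 0.572]
force: [-0.2, 0.7, 0.9]
finger_gap: 0.0427
```

```bash
python3 - <<'E'
from h import *
s=sensors.get_state(); print(s['tool_pos'],s['ee_rot'],s['force'],s['finger_gap'])
row((.5725,.185,.0115),(np.pi,0,.573))
for c in ['side','top']:
    p=vision.camera(c); print([ (np.round(d['position'],4),d['confidence']) for d in models.mark_of(p,'pull')])
    if c=='side':
        save(p,'s1')
        cr=cv2.resize(cv2.imread('pics/s1.png')[200:300,160:320],None,fx=5,fy=5,interpolation=cv2.INTER_CUBIC); cv2.imwrite('pics/s1c.png',cr)
E
```

```text
[0.57287184 0.18170452 0.11960546] [ 3.14129581e+00 -2.73652383e-04  5.71662252e-01] [-0.22738703  0.74891381  0.85905921] 0.042686874778980734
rel [0.0014, -0.003, 0.1081] [0.0003, -0.0003, -0.0013]
[(array([0.5693, 0.1906, 0.0298]), 0.63), (array([ 0.5423, -0.1549,  0.0071]), 0.35), (array([ 0.534 , -0.1565,  0.002 ]), 0.28)]
[(array([0.5673, 0.1873, 0.031 ]), 0.79)]
```

View pics/s1c.png

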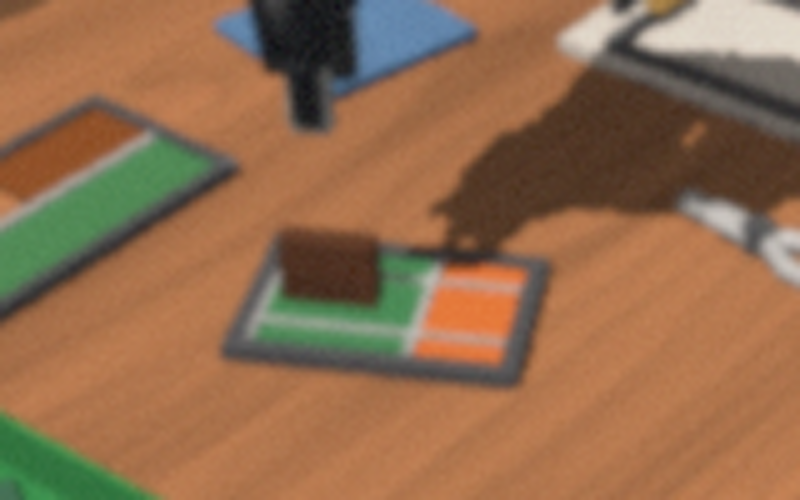

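Emit:
drive_tool([
  [[0.001,-0.005,0.04,0,0,0,0],[0.001,-0.005,0.08,0,0,0,0],[0.001,-0.005,0.095,0,0,0,0],[0.001,-0.005,0.105,0,0,0,0],[0.001,-0.005,0.108,0,0,0,0],[0.001,-0.005,0.108,0,0,0,0],[0.001,-0.005,0.108,0,0,0,0]],
])

```text
t: 4.2
tool_pos: [0.5716, 0.1875, 0.0123]
ee_rot: [3.141, -0.002, 0.573]
force: [0.5, 0.5, -0.6]
finger_gap: 0.043
```

Emit:
drive_tool([
  [[0,0,0,0,0,0,-0.3],[0,0,0,0,0,0,-0.5],[0,0,0,0,0,0,-0.7],[0,0,0,0,0,0,-0.9],[0,0,0,0,0,0,-1],[0,0,0,0,0,0,-1],[0,0,0,0,0,0,-1],[0,0,0,0,0,0,-1]],
])

```text
t: 4.87
tool_pos: [0.5714, 0.1877, 0.0123]
ee_rot: [3.141, -0.002, 0.573]
force: [-0.3, 0.4, 6.7]
finger_gap: 0.0128
```

```bash
python3 - <<'E'
from h import *
s=sensors.get_state(); print(s['tool_pos'],s['ee_rot'],s['force'],s['ft_torque'],s['finger_gap'])
row((.5725,.185,.0115),(np.pi,0,.573))
p=vision.camera('top'); save(p,'t2'); save(vision.camera('side'),'s2')
E
```

```text
[0.57137535 0.18765349 0.01234364] [ 3.14098342e+00 -1.54368874e-03  5.72696315e-01] [-0.34912433  0.36288229  6.72318441] [ 0.012563    0.21768111 -0.06854688] 0.012814696523331075
rel [-0.0005, 0.0028, 0.0008] [0.0006, -0.0015, -0.0003]
```

```bash
cat >> h.py <<'E'
G=dict(F=np.array([.5437,-.1588]),psi=.0763,ex=.001,h=.0123,ey=0.)
def tcp(xa,ya,za,th):
    """tool pose for amber-bottom-corner at xa,ya (m, frame coords from F), height za, green end up th deg"""
    c,s=np.cos(G['psi']),np.sin(G['psi']); Rp=R.from_euler('z',G['psi'])*R.from_euler('y',-np.radians(th))
    P=np.array([G['F'][0]+c*xa-s*ya,G['F'][1]+s*xa+c*ya,za])
    return P+Rp.apply([.105+G['ex'],G['ey'],G['h']]),(Rp*R.from_euler('x',np.pi)).as_euler('xyz')
def st():
    s=sensors.get_state(); T=R.from_euler('xyz',s['ee_rot'])*R.from_euler('x',-np.pi)
    P=s['tool_pos']-T.apply([.105+G['ex'],G['ey'],G['h']]); v=P[:2]-G['F']; c,n=np.cos(G['psi']),np.sin(G['psi'])
    X=T.apply([1,0,0])
    print('t',s['t'],'amber corner frame mm',np.round(1e3*np.array([c*v[0]+n*v[1],-n*v[0]+c*v[1],P[2]]),1),'tilt',np.round(np.degrees(np.arcsin(X[2])),2),'dyaw',np.round(np.arctan2(X[1],X[0])-G['psi'],4),'F',np.round(s['force'],1),'gap',s['finger_gap'])
E
python3 - <<'E'
from h import *
s=sensors.get_state(); row((.5714,.1877,.17),(np.pi,0,.573))
print(tcp(-.055,0,.06,15))
s=dict(s); s['tool_pos']=np.array([.5714,.1877,.17])
row(*tcp(-.055,0,.06,15),s)
E
```

```text
rel [0.0003, 0.0001, -0.1576] [0.0006, -0.0015, -0.0003]
(array([ 0.58777605, -0.15543046,  0.09931571]), array([ 3.14159265, -0.26179939,  0.0763    ]))
rel [-0.1723, 0.2972, 0.0706] [-0.0648, 0.2547, 0.4936]
```

Emit:
drive_tool([
  [[0,0,-0.008,0,0,0,-1],[0,0,-0.02,0,0,0,-1],[0,0,-0.05,0,0,0,-1],[0,0,-0.08,0,0,0,-1],[0,0,-0.1,0,0,0,-1],[0,0,-0.11,0,0,0,-1],[0,0,-0.11,0,0,0,-1],[0,0,-0.11,0,0,0,-1]],
])

```text
t: 5.63
tool_pos: [0.5707, 0.1875, 0.1213]
ee_rot: [3.141, -0.0, 0.573]
force: [0.5, -0.7, -2.6]
finger_gap: 0.0129
```

```bash
python3 - <<'E'
from h import *
st(); row(*tcp(-.055,0,.06,15))
E
```

```text
t 5.6333 amber corner frame mm [-39.9 292.7 108.9] tilt 0.02 dyaw 0.4965 F [ 0.5 -0.7 -2.6] gap 0.012883153756525297
rel [-0.1715, 0.2974, 0.022] [-0.0649, 0.256, 0.4936]
```

Emit:
drive_tool([
  [[-0.012,0.02,0,-0.004,0.017,0.033,-1],[-0.034,0.06,0,-0.013,0.051,0.1,-1],[-0.052,0.09,0,-0.02,0.077,0.15,-1],[-0.07,0.12,0,-0.026,0.1,0.2,-1],[-0.086,0.15,0,-0.032,0.128,0.25,-1],[-0.104,0.18,0,-0.039,0.154,0.3,-1],[-0.121,0.21,0,-0.045,0.18,0.35,-1],[-0.138,0.24,0,-0.052,0.205,0.4,-1],[-0.153,0.265,0,-0.058,0.23,0.44,-1],[-0.165,0.285,0.007,-0.062,0.246,0.475,-1],[-0.1715,0.2974,0.015,-0.065,0.256,0.494,-1],[-0.1715,0.2974,0.022,-0.065,0.256,0.494,-1]],
])

```text
t: 6.63
tool_pos: [0.5872, -0.1579, 0.0971]
ee_rot: [-3.141, -0.26, 0.072]
force: [0.4, -1.1, -2.0]
finger_gap: 0.013
```

Emit:
drive_tool([
  [[0,0,0,0,0,0,-1],[0,0,0,0,0,0,-1],[0,0,0,0,0,0,-1]],
])

```text
t: 6.88
tool_pos: [0.5879, -0.1543, 0.0989]
ee_rot: [-3.141, -0.26, 0.077]
force: [0.9, -0.2, -2.3]
finger_gap: 0.0129
```

```bash
cat > look.py <<'E'
from h import *
import sys
n=sys.argv[1]; st()
s=sensors.get_state(); T=R.from_euler('xyz',s['ee_rot'])*R.from_euler('x',-np.pi)
pan=np.array([[-1.05+.03,0,0]])*0
def P(x,y,z): return s['tool_pos']+T.apply(np.array([x-.03-G['ex'],y-G['ey'],z-G['h']]))
top=[P(x,y,.008) for x,y in [(-.075,-.05),(-.075,.05),(.075,.05),(.075,-.05)]]
c,k=np.cos(G['psi']),np.sin(G['psi'])
def Fm(x,y,z): return np.array([G['F'][0]+c*x-k*y,G['F'][1]+k*x+c*y,z])
lip=[Fm(x,y,.029) for x,y in [(-.0625,-.0605),(-.0625,.0605),(-.0845,.0605),(-.0845,-.0605)]]
fr=[Fm(x,y,.028) for x,y in [(.0775,-.0525),(.0775,.0525),(-.0625,.0525),(-.0625,-.0525)]]
out=[]
for cam,w,sc in [('top',(290,165,370,260),6),('side',(250,170,370,250),6)]:
    p=vision.camera(cam); save(p,n+cam); f=cv2.imread(f'pics/{n}{cam}.png')[w[1]:w[3],w[0]:w[2]]
    f=cv2.resize(f,None,fx=sc,fy=sc,interpolation=cv2.INTER_CUBIC)
    for poly,col in [(top,(255,0,255)),(lip,(255,255,0)),(fr,(0,0,255))]:
        q=((proj(p,np.array(poly))-[w[0],w[1]]+.5)*sc-.5); cv2.polylines(f,[np.round(q).astype(int)],True,col,1)
    cv2.imwrite(f'pics/{n}{cam}c.png',f)
E
python3 look.py a
```

```text
t 6.8833 amber corner frame mm [-54.8   1.   59.7] tilt 14.92 dyaw 0.001 F [ 0.9 -0.2 -2.3] gap 0.012909889205536226
```

View pics/atopc.png

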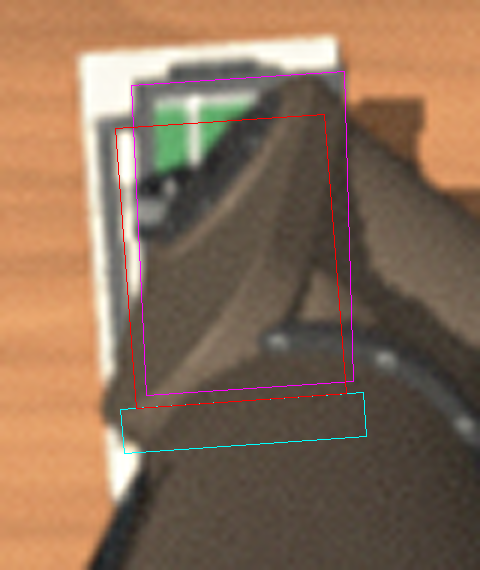

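View pics/asidec.png

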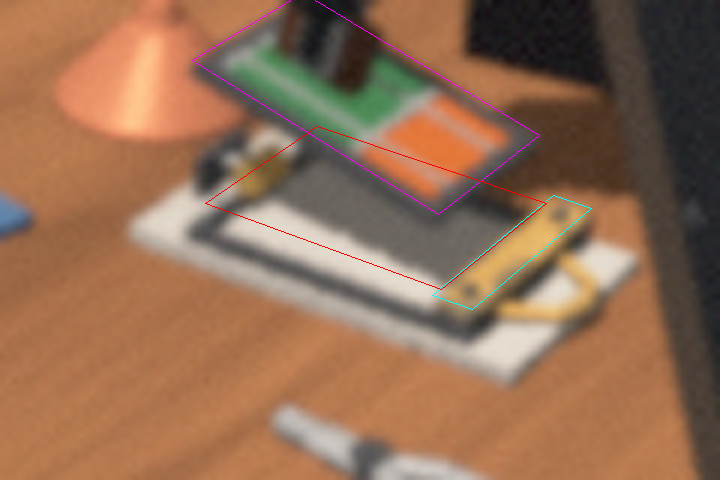

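```bash
python3 - <<'E'
from h import *
p=vision.camera('side')
c,k=np.cos(G['psi']),np.sin(G['psi'])
def Fm(x,y,z): return np.array([G['F'][0]+c*x-k*y,G['F'][1]+k*x+c*y,z])
f=cv2.imread('pics/side0.png')[185:240,268:363]; a=cv2.resize(f,None,fx=8,fy=8,interpolation=cv2.INTER_CUBIC)
def dots(pts,col):
    for q in proj(p,np.array(pts)):
        q=((q-[268,185]+.5)*8-.5).round().astype(int); cv2.circle(a,tuple(q.tolist()),2,col,-1)
C=np.array([.5477,-.1585])
def Pm(x,y,z): return np.array([C[0]+c*x-k*y,C[1]+k*x+c*y,z])
dots([Pm(x,y,.01) for x in(-.114,.114) for y in(-.065,.065)],(255,0,0))
dots([Fm(x,y,.029) for x in(-.0625,-.0845) for y in(-.0605,.0605)],(255,0,255))
dots([Fm(x,y,.028) for x in(.0775,0,-.04) for y in(-.0525,.0525)],(0,0,255))
dots([Fm(x,.0605,.01) for x in(.0775,0,-.04)],(0,255,0))
cv2.imwrite('pics/b.png',a)
E
```

```text
(no output)
```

View pics/b.png

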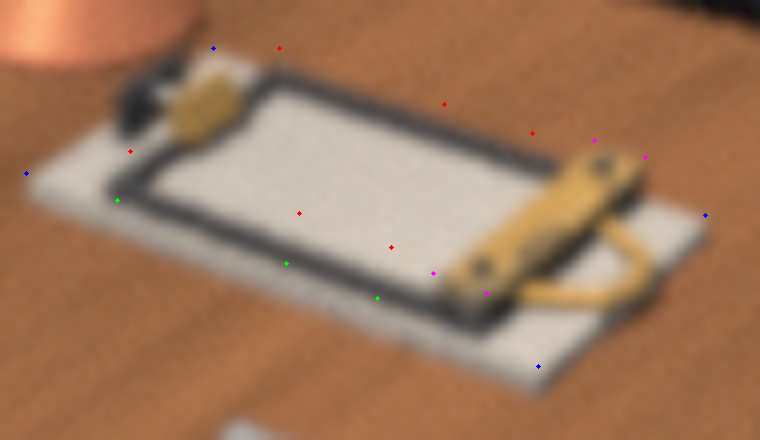

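```bash
python3 - <<'E'
from h import *
st(); row(*tcp(-.054,.0007,.03,15)); row(*tcp(-.054,.0007,.012,15))
E
```

```text
t 7.0333 amber corner frame mm [-54.5   0.7  60.2] tilt 14.99 dyaw 0.0011 F [-0.3  0.1 -2.3] gap 0.013238370177514358
rel [-0.0073, 0.0001, 0.0293] [0.0001, 0.0001, 0.0011]
rel [-0.012, 0.0001, 0.0467] [0.0001, 0.0001, 0.0011]
```

Emit:
drive_tool([
  [[-0.003,0,0.012,0,0,0.001,-1],[-0.0073,0,0.029,0,0,0.001,-1],[-0.01,0,0.038,0,0,0.001,-1],[-0.011,0,0.043,0,0,0.001,-1],[-0.012,0,0.0465,0,0,0.001,-1],[-0.012,0,0.0465,0,0,0.001,-1],[-0.012,0,0.0465,0,0,0.001,-1]],
])

```text
t: 7.62
tool_pos: [0.5886, -0.1554, 0.0516]
ee_rot: [3.142, -0.262, 0.075]
force: [0.0, 0.2, -2.0]
finger_gap: 0.0132
```

```bash
python3 look.py c; python3 - <<'E'
from h import *
row(*tcp(-.064,.0007,.0115,15)); row(*tcp(-.072,.0007,.0115,15))
E
```

```text
t 7.6167 amber corner frame mm [-54.1   0.1  12.3] tilt 15.0 dyaw -0.0012 F [ 0.   0.2 -2. ] gap 0.01318032689987158
rel [-0.0098, -0.0008, -0.0016] [0.0007, -0.0005, -0.0012]
rel [-0.0176, -0.0008, -0.0037] [0.0007, -0.0005, -0.0012]
```

View pics/csidec.png

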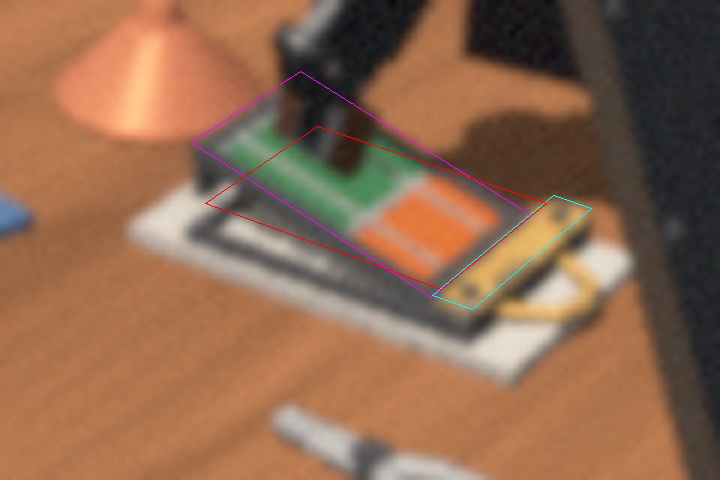

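Emit:
drive_tool([
  [[-0.004,-0.0004,-0.0006,0,0,0,-1],[-0.008,-0.0006,-0.0012,0,0,0,-1],[-0.012,-0.0006,-0.002,0,0,0,-1],[-0.0145,-0.0006,-0.0028,0,0,0,-1],[-0.0165,-0.0006,-0.0033,0,0,0,-1],[-0.0165,-0.0006,-0.0033,0,0,0,-1]],
])

```text
t: 8.22
tool_pos: [0.5712, -0.1561, 0.0502]
ee_rot: [-3.141, -0.261, 0.075]
force: [0.8, 0.8, -1.5]
finger_gap: 0.0131
```

```bash
python3 - <<'E'
from h import *
st(); row(*tcp(-.078,.0005,.0115,15)); 
E
```

```text
t 8.2167 amber corner frame mm [-71.6   0.8  10.9] tilt 14.97 dyaw -0.0016 F [ 0.8  0.8 -1.5] gap 0.013093213966884155
rel [-0.006, 0.0001, -0.0023] [0.0002, 0.0006, -0.0016]
```

Emit:
drive_tool([
  [[-0.001,0,-0.0003,0,0,0,-1],[-0.002,0,-0.0006,0,0,0,-1],[-0.002,0,-0.0006,0,0,0,-1]],
])

```text
t: 8.47
tool_pos: [0.5695, -0.1562, 0.0502]
ee_rot: [-3.141, -0.261, 0.075]
force: [0.2, 0.1, -2.3]
finger_gap: 0.0132
```

Emit:
drive_tool([
  [[-0.001,0,-0.0003,0,0,0,-1],[-0.001,0,-0.0003,0,0,0,-1],[-0.001,0,-0.0003,0,0,0,-1]],
])

```text
t: 8.72
tool_pos: [0.5685, -0.1562, 0.0502]
ee_rot: [-3.141, -0.261, 0.075]
force: [-0.1, -1.4, -2.2]
finger_gap: 0.0133
```

Emit:
drive_tool([
  [[-0.001,0,-0.0003,0,0,0,-1],[-0.001,0,-0.0003,0,0,0,-1],[-0.001,0,-0.0003,0,0,0,-1]],
])

```text
t: 8.97
tool_pos: [0.5675, -0.1563, 0.0503]
ee_rot: [-3.142, -0.262, 0.075]
force: [-0.0, -0.2, -2.5]
finger_gap: 0.0133
```

Emit:
drive_tool([
  [[-0.001,0,-0.0003,0,0,0,-1],[-0.001,0,-0.0003,0,0,0,-1],[-0.001,0,-0.0003,0,0,0,-1]],
])

```text
t: 9.22
tool_pos: [0.5671, -0.1565, 0.0507]
ee_rot: [3.141, -0.263, 0.075]
force: [4.5, 2.1, -1.9]
finger_gap: 0.0135
```

Emit:
drive_tool([
  [[-0.001,0,-0.0003,0,0,0,-1],[-0.001,0,-0.0003,0,0,0,-1],[-0.001,0,-0.0003,0,0,0,-1]],
])

```text
t: 9.47
tool_pos: [0.5668, -0.1567, 0.0511]
ee_rot: [3.14, -0.264, 0.075]
force: [9.2, 4.9, -1.9]
finger_gap: 0.0135
```

```bash
python3 look.py d
```

```text
t 9.4667 amber corner frame mm [-75.9   0.5  11.5] tilt 15.15 dyaw -0.0013 F [ 9.2  4.9 -1.9] gap 0.013512748730758303
```

Emit:
drive_tool([
  [[0.003,0,0.0008,0,0,0,-1],[0.003,-0.001,0.0008,0,0,0,-1],[0.003,-0.001,0.0008,0,0,0,-1]],
])

```text
t: 9.82
tool_pos: [0.5681, -0.155, 0.0501]
ee_rot: [-3.141, -0.261, 0.075]
force: [-0.6, 0.1, -1.9]
finger_gap: 0.0132
```

Emit:
drive_tool([
  [[-0.002,0,-0.0005,0,0,0,-1],[-0.002,0,-0.0005,0,0,0,-1],[-0.002,0,-0.0005,0,0,0,-1]],
])

```text
t: 10.07
tool_pos: [0.567, -0.1555, 0.0507]
ee_rot: [3.141, -0.263, 0.075]
force: [6.0, 3.5, -2.2]
finger_gap: 0.0135
```

```bash
python3 -c "
from h import *
st(); s=sensors.get_state(); print(s['ft_torque'])"
```

```text
t 10.0667 amber corner frame mm [-75.7   1.7  11.3] tilt 15.07 dyaw -0.0016 F [ 6.   3.5 -2.2] gap 0.013533992598142246
[ 0.59517765 -0.94182     0.12317497]
```

Emit:
drive_tool([
  [[0.003,0.0005,0.0008,0,0,0,-1],[0.003,0.0005,0.0008,0,0,0,-1],[0.003,0.0005,0.0008,0,0,0,-1]],
])

```text
t: 10.32
tool_pos: [0.5692, -0.1557, 0.0501]
ee_rot: [-3.141, -0.261, 0.075]
force: [-0.0, -0.2, -3.4]
finger_gap: 0.0135
```

```bash
python3 - <<'E'
from h import *
st()
for xa,z,th in [(-.0742,.0112,13),(-.0745,.0111,11),(-.0748,.011,9),(-.0752,.0109,7.5),(-.0755,.0108,6)]: row(*tcp(xa,.0012,z,th))
E
```

```text
t 10.3167 amber corner frame mm [-73.6   1.3  10.9] tilt 14.95 dyaw -0.0014 F [-0.  -0.2 -3.4] gap 0.013548191649370477
rel [-0.0002, -0.0001, 0.0031] [-0.0, -0.034, -0.0014]
rel [-0.0003, -0.0001, 0.0069] [-0.0, -0.0689, -0.0014]
rel [-0.0005, -0.0001, 0.0106] [-0.0001, -0.1038, -0.0014]
rel [-0.0009, -0.0001, 0.0134] [-0.0001, -0.13, -0.0014]
rel [-0.0013, -0.0001, 0.0162] [-0.0001, -0.1562, -0.0014]
```

Emit:
drive_tool([
  [[-0.0002,0,0.0016,0,-0.017,-0.001,-1],[-0.0002,0,0.0031,0,-0.034,-0.001,-1],[-0.0003,0,0.005,0,-0.051,-0.001,-1],[-0.0003,0,0.0069,0,-0.069,-0.001,-1],[-0.0004,0,0.0088,0,-0.086,-0.001,-1],[-0.0005,0,0.0106,0,-0.104,-0.001,-1],[-0.0007,0,0.012,0,-0.117,-0.001,-1],[-0.0009,0,0.0134,0,-0.13,-0.001,-1],[-0.0009,0,0.0134,0,-0.13,-0.001,-1]],
])

```text
t: 11.07
tool_pos: [0.5721, -0.1555, 0.0368]
ee_rot: [-3.142, -0.131, 0.076]
force: [0.2, 0.7, -2.3]
finger_gap: 0.0131
```

```bash
python3 look.py e;python3 - <<'E'
from h import *
for xa,z,th in [(-.0755,.0108,6),(-.0757,.0106,5),(-.0758,.0105,4),(-.076,.0104,3),(-.076,.0103,2),(-.076,.0102,1),(-.076,.0102,0)]: row(*tcp(xa,.0012,z,th))
E
```

```text
t 11.0667 amber corner frame mm [-74.9   1.2  10.8] tilt 7.48 dyaw -0.0002 F [ 0.2  0.7 -2.3] gap 0.01314333155058724
rel [-0.0002, 0.0, 0.0029] [-0.0001, -0.0268, -0.0003]
rel [-0.0003, 0.0, 0.0049] [-0.0001, -0.0442, -0.0003]
rel [-0.0003, 0.0, 0.0069] [-0.0001, -0.0617, -0.0003]
rel [-0.0004, 0.0, 0.0088] [-0.0001, -0.0791, -0.0003]
rel [-0.0004, 0.0, 0.0108] [-0.0001, -0.0966, -0.0003]
rel [-0.0004, 0.0, 0.0127] [-0.0001, -0.114, -0.0003]
rel [-0.0004, 0.0, 0.0146] [-0.0001, -0.1315, -0.0003]
```

View pics/esidec.png

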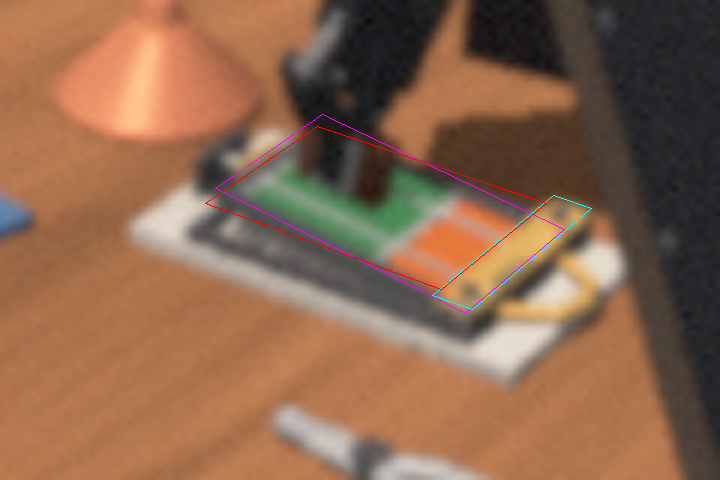

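Emit:
drive_tool([
  [[-0.0001,0,0.0015,0,-0.013,0,-1],[-0.0002,0,0.0029,0,-0.027,0,-1],[-0.0003,0,0.0039,0,-0.036,0,-1],[-0.0003,0,0.0049,0,-0.044,0,-1],[-0.0003,0,0.0049,0,-0.044,0,-1]],
])

```text
t: 11.58
tool_pos: [0.5725, -0.1554, 0.0321]
ee_rot: [3.141, -0.087, 0.076]
force: [-2.3, -0.6, 0.2]
finger_gap: 0.0132
```

Emit:
drive_tool([
  [[0,0,0.001,0,-0.009,0,-1],[0,0,0.002,0,-0.0175,0,-1],[0,0,0.002,0,-0.0175,0,-1]],
])

```text
t: 11.83
tool_pos: [0.5726, -0.1554, 0.0301]
ee_rot: [3.142, -0.069, 0.076]
force: [-2.8, -0.8, -0.0]
finger_gap: 0.0132
```

Emit:
drive_tool([
  [[0,0,0.001,0,-0.009,0,-1],[0,0,0.002,0,-0.0175,0,-1],[0,0,0.002,0,-0.0175,0,-1]],
])

```text
t: 12.08
tool_pos: [0.5727, -0.1554, 0.0279]
ee_rot: [-3.141, -0.051, 0.076]
force: [-2.5, -1.1, -1.7]
finger_gap: 0.0135
```

```bash
python3 -c "
from h import *
st(); s=sensors.get_state(); print(s['ft_torque'])"
```

```text
t 12.0833 amber corner frame mm [-76.1   1.3  10.2] tilt 2.93 dyaw -0.0003 F [-2.5 -1.1 -1.7] gap 0.013453019036956938
[-0.05884903  0.3788056  -0.01620506]
```

Emit:
drive_tool([
  [[0,0,0.001,0,-0.009,0,-1],[0,0,0.002,0,-0.0175,0,-1],[0,0,0.002,0,-0.0175,0,-1]],
])

```text
t: 12.33
tool_pos: [0.5729, -0.1554, 0.026]
ee_rot: [-3.142, -0.034, 0.076]
force: [-1.8, -1.6, -2.1]
finger_gap: 0.0133
```

Emit:
drive_tool([
  [[0,0,0.001,0,-0.009,0,-1],[0,0,0.002,0,-0.0175,0,-1],[0,0,0.002,0,-0.0175,0,-1]],
])

```text
t: 12.58
tool_pos: [0.5728, -0.1553, 0.0238]
ee_rot: [-3.141, -0.016, 0.076]
force: [-2.2, -1.0, -5.7]
finger_gap: 0.0129
```

Emit:
drive_tool([
  [[0,0,0.001,0,-0.009,0,-1],[0,0,0.0018,0,-0.0155,0,-1],[0,0,0.0018,0,-0.0155,0,-1]],
])

```text
t: 12.83
tool_pos: [0.5734, -0.1555, 0.0225]
ee_rot: [3.141, -0.002, 0.076]
force: [-0.1, 0.6, -2.0]
finger_gap: 0.0134
```

```bash
python3 -c "
from h import *
st(); s=sensors.get_state(); print(s['ft_torque'])"
```

```text
t 12.8333 amber corner frame mm [-76.1   1.1   9.9] tilt 0.13 dyaw -0.0003 F [-0.1  0.6 -2. ] gap 0.013397431527233343
[-0.00967909  0.03603111 -0.03183757]
```

Emit:
drive_tool([
  [[0,0,0.0008,0,-0.002,0,-1],[0,0,0.0015,0,-0.002,0,-1],[0,0,0.0015,0,-0.002,0,-1]],
])

```text
t: 13.08
tool_pos: [0.5734, -0.1555, 0.0223]
ee_rot: [3.141, -0.001, 0.076]
force: [-5.5, 1.6, 13.7]
finger_gap: 0.0128
```

```bash
python3 -c "
from h import *
st(); s=sensors.get_state(); print(s['ft_torque'])"
```

```text
t 13.0833 amber corner frame mm [-76.1   1.1   9.9] tilt 0.08 dyaw -0.0003 F [-5.5  1.6 13.7] gap 0.012777014518620306
[ 0.28217272  0.5326279  -0.01958052]
```

Emit:
drive_tool([
  [[0,0,-0.0013,0,0,0,-1],[0,0,-0.0013,0,0,0,-1],[0,0,-0.0013,0,0,0,-0.7],[0,0,-0.0013,0,0,0,-0.5],[0,0,-0.0013,0,0,0,-0.2],[0,0,-0.0013,0,0,0,-0.1],[0,0,-0.0013,0,0,0,-0.1],[0,0,-0.0013,0,0,0,-0.1]],
])

```text
t: 13.75
tool_pos: [0.5729, -0.1554, 0.0222]
ee_rot: [3.142, 0.0, 0.076]
force: [-0.5, 0.1, 0.1]
finger_gap: 0.0385
```

Emit:
drive_tool([
  [[0,0,-0.01,0,0,0,-0.1],[0,0,-0.03,0,0,0,-0.1],[0,0,-0.06,0,0,0,-0.1],[0,0,-0.1,0,0,0,-0.1],[0,0,-0.14,0,0,0,-0.1],[0,0,-0.17,0,0,0,-0.1],[-0.03,0.04,-0.18,0,0,0,-0.1],[-0.03,0.08,-0.18,0,0,0,-0.1],[-0.03,0.12,-0.18,0,0,0,-0.1],[-0.03,0.16,-0.18,0,0,0,-0.1],[-0.03,0.2,-0.18,0,0,0,-0.1],[-0.03,0.22,-0.18,0,0,0,-0.1]],
])

```text
t: 14.75
tool_pos: [0.5592, -0.3813, 0.2031]
ee_rot: [3.14, -0.001, 0.074]
force: [-0.1, 0.5, 0.2]
finger_gap: 0.0383
```

Emit:
drive_tool([
  [[0,0.04,0,0,0,0,-0.1],[0,0.08,0,0,0,0,-0.1],[0,0.1,0,0,0,0,-0.1],[0,0.1,0,0,0,0,-0.1],[0,0.1,0,0,0,0,-0.1]],
])

```text
t: 15.17
tool_pos: [0.5667, -0.4774, 0.2022]
ee_rot: [-3.141, 0.0, 0.074]
force: [0.5, -0.1, 0.1]
finger_gap: 0.0381
```

```bash
python3 - <<'E'
from h import *
s=sensors.get_state(); print(s['t'],s['tool_pos'],s['force'],s['finger_gap'])
o=np.zeros((600,800,3),np.uint8)
for cam,w in [('side',(268,180,363,240)),('top',(290,165,370,260))]:
    p=vision.camera(cam); save(p,'z'+cam)
    for n in ['amber_edge','latch_edge','pull','seat']: print(cam,n,[(np.round(d['position'],4).tolist(),round(d['confidence'],2)) for d in models.mark_of(p,n)][:2])
    f=cv2.imread(f'pics/z{cam}.png')
    a=cv2.resize(f[w[1]:w[3],w[0]:w[2]],None,fx=5,fy=5,interpolation=cv2.INTER_CUBIC)
    if cam=='side': o[:300,:475]=a; o[300:600,:400]=cv2.resize(f,(400,300))
    else: o[:475,400:800][:, :]=np.where(np.arange(400)[None,:,None]>=80,a,o[:475,400:800]) 
cv2.imwrite('pics/z.png',o)
E
```

```text
15.1667 [ 0.56671734 -0.47741885  0.20216701] [ 0.51817701 -0.07650391  0.05358369] 0.0380701199435577
side amber_edge [([0.4686, -0.1613, 0.0146], 0.91)]
side latch_edge [([0.6208, -0.1543, 0.0134], 0.63)]
side pull [([0.5713, -0.1528, 0.04], 0.63)]
side seat [([0.5409, -0.1596, 0.0132], 0.56)]
top amber_edge [([0.4676, -0.1639, 0.0137], 0.9)]
top latch_edge [([0.6149, -0.1564, 0.0144], 0.81)]
top pull [([0.5697, -0.1556, 0.04], 0.55)]
top seat [([0.384, -0.4144, -0.0001], 0.37)]
```

View pics/z.png

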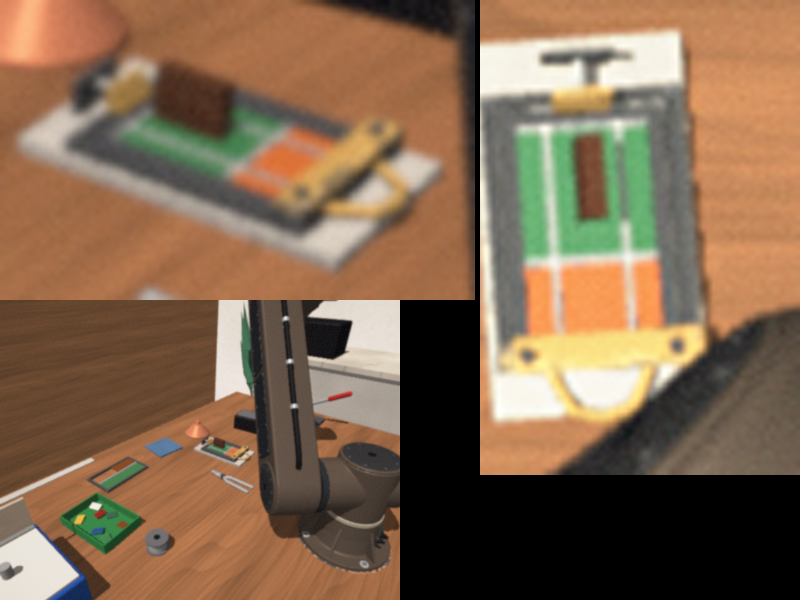

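```bash
python3 - <<'E'
from h import *
for n in ['top0','ztop']:
    f=cv2.imread(f'pics/{n}.png')[178:192,312:342].astype(int); b,g,r=f[...,0],f[...,1],f[...,2]
    w=np.clip(np.minimum(r,g)-b-30,0,None)*(g>0.65*r); ys,xs=np.mgrid[:14,:30]; print(n,(w*ys).sum()/w.sum()+178,(w*xs).sum()/w.sum()+312,w.sum())
d=np.abs(cv2.imread('pics/top0.png').astype(int)-cv2.imread('pics/ztop.png')).max(2)>40
for nm,(x0,y0,x1,y1) in dict(tray=(95,155,165,245),spool=(125,245,165,285),side=(155,110,240,170),tile=(250,108,305,165),cap=(320,118,372,168),plier=(260,222,290,292),container=(395,165,452,232),jar=(398,248,435,280)).items(): print(nm,d[y0:y1,x0:x1].sum(),end=' ')
print(); print(sensors.get_state()['t']); print(sign_off())
E
```

```text
top0 183.95786350148367 325.8207715133531 1685
ztop 184.08757210277923 325.8956476140535 1907
tray 0 spool 0 side 0 tile 0 cap 0 plier 72 container 21 jar 1108 
15.6667
the job is handed in; nothing more can be done
None
```

The panel is fitted in the lantern face and handed in at 15.7 s. I hooked the amber edge under the lip at 15° until it touched the end wall, swung it down through the catch, and pressed it home with about 14 N. Then I released it and moved the arm clear.

**Seating:**
- The panel was flat on the plate when I let go, with tilt about 0.1° and its underside at about z 10 mm.
- Afterwards the networks put both edge marks at z 13–15 mm, against the 14 mm expected when seated.

**Catch:**
- The sideways push of the catch dropped to zero as the panel reached flat.
- The brass catch is back within 0.15 px (about 0.4 mm) of its rest position in the top view. I did not tug the panel to test the hold.

**Bystanders:**
- Before and after top views match with no changed pixels for the tray, spool, lamp side, tile and cap.
- The plier (72 px) and container (21 px) showed small differences that I put down to shadow or arm cover without checking.
- The flux jar could not be compared properly: its region changed by 1108 px, most likely because the arm now covers it in that view. The gripper did not go near any of these three, and I felt no unexpected forces.

**Readings that disagreed:** The seat network was unreliable with the panel in place. In the top view it reported a point far from the lantern at low confidence, so I ignored it.

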